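Back the wax feed wheel up one notch

ROBOT

A 7-joint arm with a two-finger parallel gripper is mounted at the origin on the work surface. World frame = base frame: x ahead of the robot, y to its left, z up, the work surface at z = 0. Lengths are in m, angles in rad, forces in N, time in s.
With the tool pointing down it reaches from about 0.35 to 0.9 m from the base axis. Payload 7.2 kg.
Tool frame: the origin (TCP) lies between the finger pads; the fingertips stand 17 mm ahead of it and the grasp point (between the pads) lies 2 mm behind it; z points along the fingers, y is the line along which they close (so a half turn about z gives the same grasp; the last joint's range is limited). The gripper opens to 85 mm and grips with 20 to 120 N. Pads are 22 mm wide; open, the fingers measure 114 mm over their backs; the gripper's body (76 mm by 85 mm) begins 54 mm behind the grasp point. The pads swing forward as they close: fully open they stand 13 mm farther back than shut.
Start: joints at [1.25, 0.411, -0.013, 1.596, 0.006, 1.134, -0.082], TCP at [0.156, -0.605, 0.248] pointing down, gripper open.
Joint ranges: [-2.95, 2.95], [-0.29, 1.99], [-1.47, 1.44], [0.14, 2.54], [-1.03, 4.17], [0.13, 1.85], [-2.86, 2.86]. Speed limits (rad/s): [2.39, 2.39, 3.01, 3.01, 3.14, 3.14, 3.14].

INTERFACE

Orientations are given as [roll, pitch, yaw] about the fixed x, y, z axes, in that order (R = Rz(yaw) Ry(pitch) Rx(roll)).
In Python, from workcell import robot, imaging gives the robot as it stands.
- The arm moves only by the shell command python3 -m pendant 'ROWS' [FORCE]. ROWS is JSON, a list that holds one entry, the list of rows, each a list of 7 numbers: the closure, from -1 (fully open) to 1 (shut), then the shift along the tool's x, y, z in cm, then the turn, a rotation vector about the tool's x, y, z in degrees. In form: [[[gripper, tx, ty, tz, ax, ay, az], ...]]. A call has 1 to 5 rows; each row shifts and turns the commanded pose from where the row before left it, along the tool's axes as they then stand; what a row does not reach is not made up. A row lasts 1/10 s, in which the tool goes at most 50 mm and 8.59 degrees, less where a joint would pass 70% of its speed; a pose out of reach is approached as far as the arm can. A call with a gripper value outside its range is refused whole. The fingers move at their own pace and stop on an object; FORCE is the grip in N (left out, the last holds). Time passes only in rows, so rows that do not move let the fingers close. It gives the time, the measured TCP pose, the force, the opening and the grip force at its end, in the units of the state.
- robot.observe(): the state, without advancing time (a new reading comes with each control period).
- imaging.camera(name): name is "side" or "top" or "wrist"; returns (picture, depth): 420x560x3 uint8, red, green, blue; 420x560 float32, m along the optical axis (not along the pixel's ray), 0 where there is no reading.
- imaging.camera_params(name): a dict with "vfov" (degrees; the focal length in pixels is half the picture's height over the tangent of half this angle, whatever the lens; pixels are square), "cx", "cy" (the principal point, pixels), "k1" (the pictures are not rectified: a ray, as slopes to the right and down, at radius r is drawn at 1 + k1 r^2 times it, then the intrinsics apply), "xyz" and "rotation" of the camera in the world. Camera axes: x right, y down, z forward; pixel columns grow to the right and rows downward; lengths in m; the calibration is good to about 2 mm. A picture is of the moment at which its call begins: read the wrist's pose just before it. camera_params takes no time and is no camera call; for the wrist camera it gives the pose at the moment of the call.
- robot.sign_off(): hands the job in; it is judged then, once.
The state is a dict: "time": time; "q": joint angles; "dq": joint speeds; "joint_torque": joint torques, N m; "tcp_pos": TCP position; "ee_rot": TCP orientation; "force": force on the tool from outside, world axes, zero at the start; "ft_torque": the same for the moment, N m; "width": opening from 0.0 (shut) to 1.0 (fully open); "finger_force": force on a finger pad.
Only numpy, scipy, OpenCV 4.12 (cv2) and the standard library are available. Lean on these libraries where they do the work, as an engineer would, in place of code of your own. Each camera call takes 0.05 s, during which the arm holds its last target. There are 200 camera calls.

TASK

The wax-puck feed wheel beside the dip pot was advanced one notch too far. Using only fingertips, lift the red pawl out of the teeth and tip it over so it stays back, gently push the wheel back (counter-clockwise seen from above) by exactly one notch and not on into the next, then tip the pawl over again so that it drops fully into that notch. Do not grip anything, leave the wax pucks in their pockets, and leave the bottle and the screwdriver alone.

Things in the scene. Friction and masses are not known exactly. Their poses are not given: they have to be found in the camera images.
- feeder: Grey base plate, 250 x 250 x 18 mm, fixed to the table. Origin: centre of its underside; the wheel's vertical axis passes through it. In this frame the pawl is on the -y side: pivot at x +50, y -117, height 70 mm; nose, when down, at x 0, y -117. A grey post behind the pivot (x 37 to 67, y -147 to -131 mm) is 85 mm tall. The low steel trough on the +y side is decoration.
- wheel (a joint): Turn of the wheel, rad; about 0 at the start; grows backward (counter-clockwise from above). 12 notches: one notch = 0.524 rad. Pawl down: about 0.06 rad of play either side of 0, 0.524, ..; then a tooth blocks it backward, while forward the pawl rides up a ramp. Pawl up: a push of about 3 N at a peg turns it; it does not coast and stays where it is left.
- wheel_centre (a point): Point on the wheel's axis, 70 mm above the table. The wheel: steel disc, 260 mm diameter, top face 35 mm above the table; saw teeth 12 mm high on its outer 30 mm; black hub, 56 mm diameter, up to 70 mm; six radial aluminium fins up to 57 mm part it into six pockets.
- peg_a (a point): Top centre of a yellow upright turning peg on the wheel, 14 mm diameter, 80 mm from the axis, its top 105 mm above the table; it turns with the wheel. At the start this peg is on the side opposite the pawl.
- peg_b (a point): Top of the second such peg, 120 degrees counter-clockwise of peg_a.
- peg_c (a point): Top of the third such peg, 120 degrees clockwise of peg_a.
- pawl (a joint): Angle of the red pawl about its level pivot, rad: 0 = down, nose fully in a notch; grows as it lifts. The nose clears the teeth above 0.25. It balances at about 0.8; beyond that it stays back by its weight, resting on a stop at 1.15. Short of the balance it falls down again (120 g). Takes under 5 N, but a finger that rubs on the roller adds to it.
- pawl_handle (a point): Middle of the pawl's weighted red handle roller: level, 20 mm diameter, 30 mm long, on a steep tail, 107 mm from the pivot. Pawl down: 65 mm out from the pivot, on the nose's side, and 155 mm above the table. Pushed level towards the pivot and on past it, it lifts the nose and tips over. At the stop: 51 mm past the pivot, 164 mm above the table; pushed back the other way, it tips and drops.
- pawl_nose (a point): Foot of the pawl's steel nose, 10 mm thick, 18 mm wide; 50 mm out from the pivot and 33 mm below it with the pawl down. With the pawl tipped back it is 50 mm out and 32 mm above the pivot.
- pawl_pivot (a point): The pawl's pivot, fixed on the base, 70 mm above the table. The pivot axis is level and points along the wheel's radius (base y).
- puck_1: Loose dark red wax puck, 34 mm diameter, 18 mm high, lying in a wheel pocket on the +x side of the base at the start. Origin: centre of its underside. Stays in its pocket.
- puck_2: A second such puck, in the pocket on the -x side of the base. Stays in its pocket.
- pocket_1 (a point): Point on the wheel's top face in the middle of puck_1's pocket, 60 mm from the axis; turns with the wheel.
- pocket_2 (a point): The same for puck_2.
- bottle: Black wine bottle with a dark red wax top, 74 mm diameter, 300 mm tall, standing loose on the table. Origin: centre of its underside. Leave alone.
- screwdriver: Screwdriver with an amber handle lying on the table, about 200 mm long. Leave alone.
Mind the look-alikes: they are no part of the job. What is shaped like the puck_2 but blue or orange is not meant.

How it is judged:
By the outcome, as a careful person would: the job done as asked, in the order asked, and still so for the second after the job is handed in, with the robot touching nothing.
It also fails if it takes over 61 s, if anything falls off the work surface, if the arm or the gripper's body presses on something with over 40 N, if the wrist force passes 120 N, or if a joint passes its speed limit or range.

## Working session

There is one attempt and no reset: what is moved stays moved. The work goes in short steps, Python scripts to look and compute and a shell command to move; the robot and the scene stay as the last step left them, time stands still between calls to the robot, and variables do not carry over. Pictures are saved under pics/ and viewed, at most 10 in all, crops included, and the job is handed in when it is done.

```bash
mkdir -p pics; ls
cat > h.py <<'E'
import numpy as np, cv2
from workcell import robot, imaging
def shot(n):
    p=imaging.camera_params(n); im,d=imaging.camera(n); return im,d,p
def K(p):
    f=210/np.tan(np.radians(p['vfov'])/2); return f
def unproj(p,u,v,d=None,z=None):
    f=K(p); x=(u-p['cx'])/f; y=(v-p['cy'])/f
    a,b=x,y
    for _ in range(20):
        s=1+p['k1']*(a*a+b*b); a,b=x/s,y/s
    R=np.array(p['rotation']); 
    if R.shape!=(3,3):
        from scipy.spatial.transform import Rotation as Ro; R=Ro.from_euler('xyz',R).as_matrix()
    ray=R@np.stack([a,b,np.ones_like(a)]) if np.ndim(a) else R@np.array([a,b,1.])
    c=np.array(p['xyz'])
    if z is not None: d=(z-c[2])/ray[2]
    return c+(ray*d).T if np.ndim(a) else c+ray*d
E
python3 - <<'E'
from h import *
for n in ('top','side'):
    im,d,p=shot(n); cv2.imwrite(f'pics/{n}0.png',im[:,:,::-1]); np.save(f'{n}0.npy',d); print(n,p)
print(robot.observe())
E
```

```text
pics
top {'vfov': 43.50208358958565, 'cx': 265.2683001943437, 'cy': 208.52385478375734, 'k1': 0.0025279034831115392, 'xyz': array([ 0.3116681 , -0.01279853,  1.25341902]), 'rotation': array([-2.96435341,  0.02837607, -1.59714424])}
side {'vfov': 56.64336946016443, 'cx': 273.03117311437, 'cy': 208.98727482965933, 'k1': -0.11011708258428204, 'xyz': array([ 0.12090576, -0.8692265 ,  0.70298656]), 'rotation': array([-2.12974964, -0.01479788, -0.43357992])}
{'time': 0.1, 'q': array([ 1.24981763,  0.41180776, -0.01273311,  1.59703419,  0.0055599 ,
        1.13431304, -0.08219263]), 'dq': array([ 1.27482725e-04, -2.94142769e-03,  2.18831956e-04, -2.31434981e-03,
       -3.72537101e-04,  9.11823653e-04, -3.36582551e-06]), 'joint_torque': array([ 3.11579548e-03, -6.01826191e+01,  6.84813950e-01, -3.00088084e+01,
        1.41390745e-02,  6.42813960e-03,  1.55040806e-05]), 'tcp_pos': array([ 0.15617841, -0.60469082,  0.24751438]), 'ee_rot': array([-3.14006624e+00,  6.40381746e-05,  2.52813057e-01]), 'force': array([ 0.03843325,  0.98571179, -0.065958  ]), 'ft_torque': array([-0.00921876, -0.02967854, -0.01683777]), 'finger_force': 0.0, 'width': 1.0001352704836437}
```

View pics/top0.png

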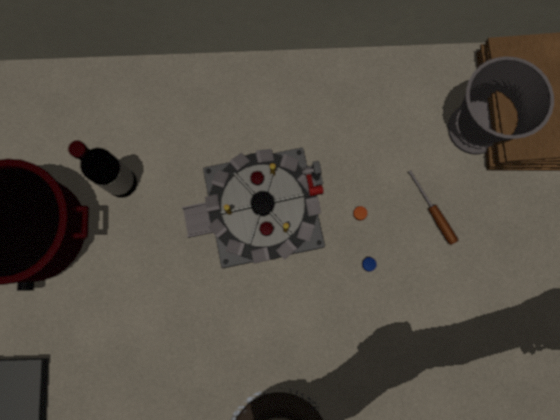

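View pics/side0.png

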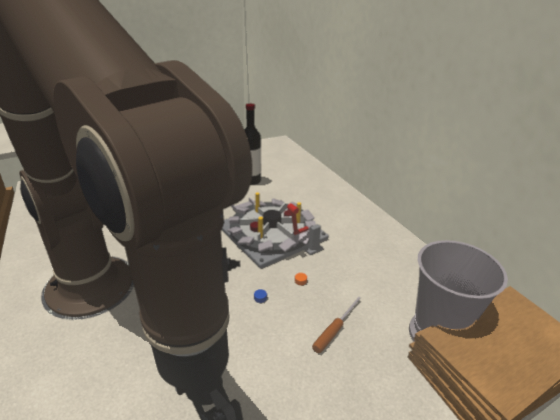

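The top view shows the feeder, with its hub at about (263,204), the yellow pegs at (227,208), (273,168) and (286,226), and the red pawl at (315,185). In the pockets the dark red pucks are at (257,178) and (266,228). Possible confusions:
- The orange puck at (360,213) and the blue puck at (369,264) are loose on the table.
- The red pot at (20,220) and the bottle's red top at (78,149) are also red.
- The only red pawl is the one at (315,185).

The next crop checks that choice and measures it.

```bash
cat > m.py <<'E'
from h import *
import sys
im=cv2.imread('pics/top0.png'); d=np.load('top0.npy'); p=imaging.camera_params('top')
c=im[135:280,175:345]; cv2.imwrite('pics/crop0.png',cv2.resize(c,None,fx=4.5,fy=4,interpolation=cv2.INTER_CUBIC))
V,U=np.mgrid[135:280,175:345]; U=U.ravel().astype(float);V=V.ravel().astype(float)
P=unproj(p,U,V,d[135:280,175:345].ravel())
B,G,R=[c[:,:,i].ravel().astype(int) for i in range(3)]
def comps(m,name):
    n,l,s,cc=cv2.connectedComponentsWithStats(m.reshape(c.shape[:2]).astype(np.uint8))
    for i in range(1,n):
        if s[i,4]>5:
            q=P[(l.ravel()==i)]; t=q[q[:,2]>q[:,2].max()-.012]
            print(name,cc[i].round(1)+[175,135],s[i,4],'mean',q.mean(0).round(4),'top',t.mean(0).round(4),len(t),'zmax',q[:,2].max().round(4))
comps((R>90)&(G>70)&(B<60),'yellow')
comps((R>60)&(G<40)&(B<40)&(R>2.2*G),'red')
comps((P[:,2]>.062)&(P[:,2]<.078)&(R<40),'hub')
# plate corners / base
f=(P[:,2]>.012)&(P[:,2]<.024); comps(f,'plate')
for u,v in ((204,168),(303,149),(324,246),(222,267)): print('corner',unproj(p,u,v,z=.018).round(4))
E
python3 m.py
```

```text
yellow [272. 166.] 21 mean [ 0.6148 -0.0033  0.1054] top [ 0.6148 -0.0033  0.1054] 21 zmax 0.1103
yellow [226. 207.] 23 mean [0.5248 0.1018 0.1027] top [0.5245 0.1013 0.1057] 22 zmax 0.1099
yellow [285.3 225.1] 24 mean [ 0.4797 -0.0288  0.1053] top [ 0.4797 -0.0288  0.1053] 24 zmax 0.1105
red [313.5 186.9] 159 mean [ 0.5538 -0.0911  0.1513] top [ 0.3117 -0.0128  1.2534] 2 zmax 1.2534
hub [316.3 174.4] 13 mean [ 0.6007 -0.1046  0.0701] top [ 0.6007 -0.1039  0.072 ] 10 zmax 0.0774
hub [262.1 202.8] 427 mean [0.538  0.022  0.0709] top [0.5382 0.0221 0.071 ] 419 zmax 0.0771
plate [296.  155.5] 257 mean [ 0.6619 -0.0615  0.0188] top [ 0.6619 -0.0615  0.0188] 257 zmax 0.0238
plate [211.9 174.1] 279 mean [0.6224 0.1432 0.019 ] top [0.6224 0.1432 0.019 ] 279 zmax 0.0239
plate [318.3 180. ] 7 mean [ 0.5999 -0.1129  0.0162] top [ 0.5999 -0.1129  0.0162] 7 zmax 0.023
plate [198.9 219.3] 518 mean [0.5132 0.1757 0.0164] top [0.5132 0.1757 0.0164] 518 zmax 0.024
plate [312.9 239.2] 420 mean [ 0.4569 -0.0938  0.019 ] top [ 0.4569 -0.0938  0.019 ] 420 zmax 0.024
plate [229.8 256.6] 423 mean [0.4216 0.1028 0.0188] top [0.4216 0.1028 0.0188] 423 zmax 0.024
corner [0.6384 0.1625 0.018 ]
corner [ 0.6779 -0.0791  0.018 ]
corner [ 0.4402 -0.1191  0.018 ]
corner [0.3979 0.1215 0.018 ]
```

View pics/crop0.png

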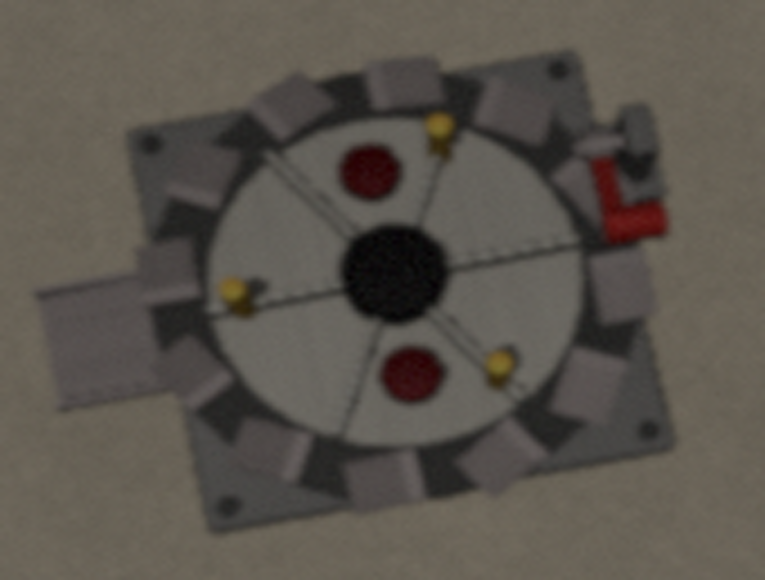

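The close crop confirms it. The red L-shaped pawl has its roller at crop (637,222), on the outer end of the tail. The pegs, hub and both pocketed pucks are also clear.

```bash
cat >> h.py <<'E'
C=np.array([.5386,.0215]); th=np.radians(9.55)
ex=np.array([np.cos(th),np.sin(th)]); ey=np.array([-ex[1],ex[0]])
def base(P): v=np.asarray(P)[:2]-C; return np.array([v@ex,v@ey])*1000
E
python3 - <<'E'
from h import *
im=cv2.imread('pics/top0.png').astype(int); d=np.load('top0.npy'); p=imaging.camera_params('top')
pts=[]
for v in range(170,205):
  for u in range(300,330):
    b,g,r=im[v,u]
    if r>60 and r>2.2*g:
      q=unproj(p,u,v,d[v,u])
      if .1<q[2]<.2: pts.append([*base(q),q[2]*1000])
pts=np.array(pts); t=pts[pts[:,2]>145]
print(len(pts),len(t),t.mean(0),t.min(0),t.max(0)); print('roller px',base(unproj(p,316.6,190.5,z=.165)))
s=robot.observe(); print('tcp base',base(s['tcp_pos']))
for n,q in dict(a=(.5245,.1013),b=(.4797,-.0288),c=(.6148,-.0033)).items():
  w=base(q); print(n,w,np.hypot(*w),np.degrees(np.arctan2(w[1],w[0])))
E
```

```text
109 109 [ -13.71378782 -114.71779032  164.12129572] [ -22.10591858 -128.5376302   158.77517811] [  -4.33472115 -101.02247838  170.28810109]
roller px [ -15.5572696 -116.8389131]
tcp base [-481.0119012  -554.06566614]
a [-0.66511334 81.03337352] 81.03610306523878 90.47026712261541
b [-66.42890082 -39.83090679] 77.45514831178102 -149.05301067789642
c [ 71.02943471 -37.09850948] 80.13413754449478 -27.57796118065373
```

```bash
python3 -m pendant '[[[1,0,0,0,0,0,5],[1,2.8,-2.9,0,0,0,0],[1,2.8,-2.9,0,0,0,0],[1,2.8,-2.9,0,0,0,0],[1,2.8,-2.9,0,0,0,0]]]' 20
python3 -m pendant '[[[1,2.8,-2.9,0,0,0,0],[1,2.8,-2.9,0,0,0,0],[1,2.8,-2.9,0,0,0,0],[1,2.8,-2.9,0,0,0,0],[1,2.8,-2.9,0,0,0,0]]]'
python3 -m pendant '[[[1,2.8,-2.9,0,0,0,0],[1,2.8,-2.9,0,0,0,0],[1,2.8,-2.9,0,0,0,0],[1,2.8,-2.9,0,0,0,0],[1,2.8,-2.9,0,0,0,0]]]'
python3 -m pendant '[[[1,0,0,0,0,0,0],[1,0,0,0,0,0,0]]]'
python3 -c "
from h import *
s=robot.observe();print(base(s['tcp_pos']),s['tcp_pos'],s['ee_rot'],s['width'],s['force'])"
```

```text
time: 0.6
tcp_pos: [0.2482, -0.4707, 0.2479]
ee_rot: [-3.141, 0.0, 0.165]
force: [-0.2, -0.2, -0.3]
width: 0.146
finger_force: 0.0
time: 1.1
tcp_pos: [0.3623, -0.3046, 0.2482]
ee_rot: [-3.142, 0.0, 0.165]
force: [1.4, -1.2, -0.4]
width: 0.003
finger_force: 0.0
time: 1.6
tcp_pos: [0.4765, -0.1387, 0.2482]
ee_rot: [3.142, 0.0, 0.165]
force: [0.5, -0.6, 0.1]
width: 0.002
finger_force: 0.0
time: 1.8
tcp_pos: [0.476, -0.1394, 0.2479]
ee_rot: [-3.141, 0.001, 0.168]
force: [-0.0, -0.5, 0.2]
width: 0.003
finger_force: 0.0
[ -88.3825237  -148.25095184] [ 0.47603841 -0.13935976  0.2478655 ] [-3.14122727e+00  9.15187905e-04  1.67902309e-01] 0.0028895544611802233 [-0.02676053 -0.47903574  0.20033105]
```

```bash
python3 -m pendant '[[[1,1.6,-1.4,0,0,0,0],[1,1.6,-1.4,3,0,0,0],[1,0,0,3,0,0,0],[1,0,0,2.9,0,0,0],[1,0,0,0,0,0,0]]]'
python3 -m pendant '[[[1,0.6,0,0,0,0,0],[1,0.6,0,0,0,0,0],[1,0.6,0,0,0,0,0],[1,0.6,0,0,0,0,0],[1,0.6,0,0,0,0,0]]]'
python3 - <<'E'
from h import *
im,d,p=shot('side'); cv2.imwrite('pics/side1.png',cv2.resize(im[150:290,190:360,::-1],None,fx=4,fy=4)); s=robot.observe();print(base(s['tcp_pos']),s['tcp_pos'][2],s['force'])
E
```

```text
time: 2.3
tcp_pos: [0.4998, -0.1085, 0.1559]
ee_rot: [-3.14, 0.007, 0.164]
force: [-0.4, 0.6, -0.2]
width: -0.004
finger_force: 0.0
time: 2.8
tcp_pos: [0.533, -0.1023, 0.1599]
ee_rot: [3.141, -0.0, 0.165]
force: [-1.9, -0.8, 1.8]
width: -0.002
finger_force: 0.9
[ -25.0046071  -121.04206086] 0.15977395055598848 [ 0.35107396 -0.26753006  1.02499575]
```

View pics/side1.png

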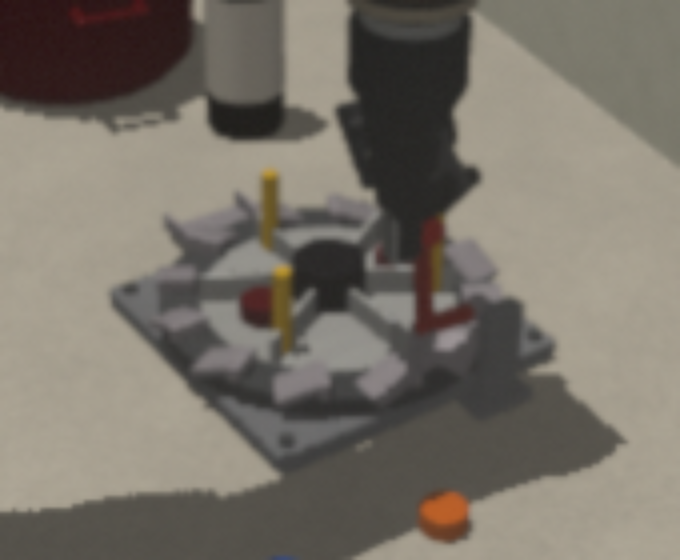

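The finger stands against the near side of the roller, at crop (430,230), and the pawl has just begun to lift. I'll carry on pushing.

```bash
python3 -m pendant '[[[1,0.6,0,0,0,0,0],[1,0.6,0,0,0,0,0],[1,0.6,0,0,0,0,0],[1,0.6,0,0,0,0,0],[1,0.6,0,0,0,0,0]]]' | grep -E "pos|force"
python3 -m pendant '[[[1,0.6,0,0,0,0,0],[1,0.6,0,0,0,0,0],[1,0.6,0,0,0,0,0],[1,0.5,0,0,0,0,0],[1,0.5,0,0,0,0,0]]]'| grep -E "pos|force"
python3 - <<'E'
from h import *
im,d,p=shot('side'); cv2.imwrite('pics/side2.png',cv2.resize(im[150:290,190:360,::-1],None,fx=4,fy=4)); s=robot.observe();print(base(s['tcp_pos']),s['tcp_pos'][2],s['force'])
E
```

```text
tcp_pos: [0.5628, -0.0972, 0.1593]
force: [-0.2, -0.5, 1.4]
finger_force: 0.3
tcp_pos: [0.5904, -0.0926, 0.1593]
force: [-0.1, -0.1, 2.0]
finger_force: 0.5
[  32.84414541 -120.96302407] 0.1593265079288725 [0.53676461 0.58547617 0.42057577]
```

View pics/side2.png

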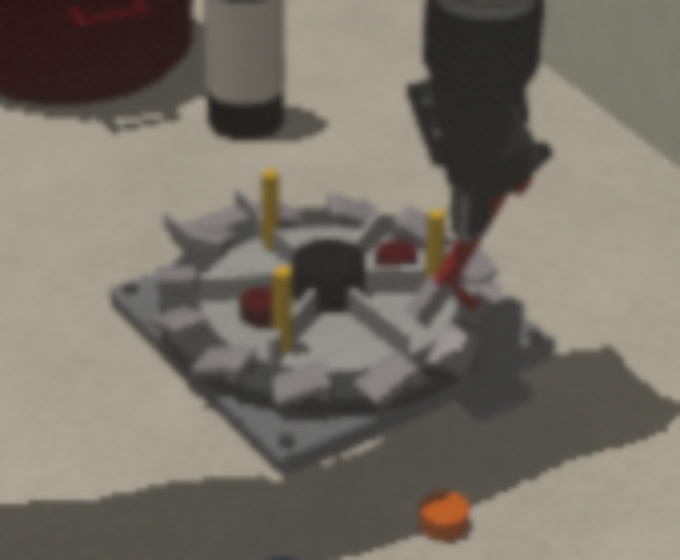

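The pawl now leans past the finger, and the nose is up at crop (435,300). I'll push a little more to be sure it is past balance, then back off upward.

```bash
python3 -m pendant '[[[1,0.5,0,0,0,0,0],[1,0.5,0,0,0,0,0],[1,0.5,0,0,0,0,0],[1,0.5,0,0,0,0,0],[1,0.5,0,0,0,0,0]]]' | grep -E "pos|force"
python3 -m pendant '[[[1,0,0,0,0,0,0],[1,-1,0,0,0,0,0],[1,-2,0,0,0,0,0],[1,-2,0,0,0,0,0],[1,-2,0,0,0,0,0]]]'| grep -E "pos|force"
python3 -m pendant '[[[1,0,0,-3,0,0,0],[1,0,0,-3,0,0,0],[1,0,0,0,0,0,0]]]'| grep -E "pos|force"
python3 - <<'E'
from h import *
im,d,p=shot('side'); cv2.imwrite('pics/side3.png',cv2.resize(im[150:290,190:360,::-1],None,fx=4,fy=4)); s=robot.observe();print(base(s['tcp_pos']),s['tcp_pos'][2],s['force'])
E
```

```text
tcp_pos: [0.6149, -0.0885, 0.1592]
force: [0.4, 0.2, 0.1]
finger_force: 0.0
tcp_pos: [0.5436, -0.1004, 0.1591]
force: [0.7, 0.3, 0.2]
finger_force: 0.0
tcp_pos: [0.5466, -0.1005, 0.2234]
force: [0.7, 0.1, -0.4]
finger_force: 0.0
[ -13.24474155 -121.46852543] 0.2213480014575929 [-0.15516498  0.23530797 -0.53746333]
```

View pics/side3.png

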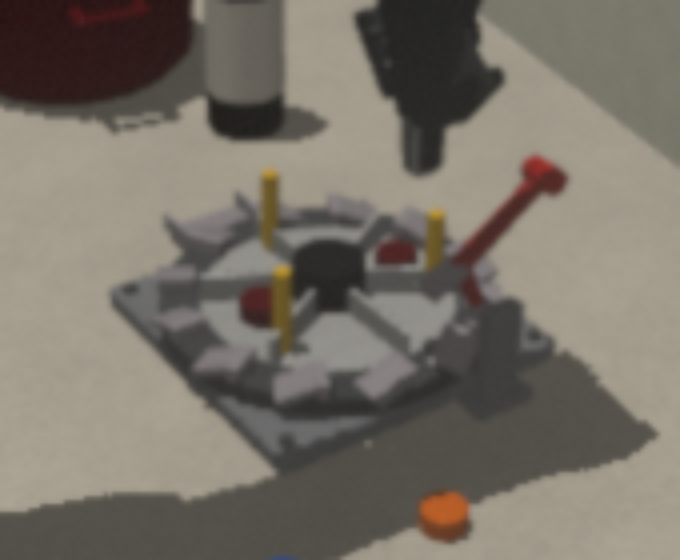

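The pawl rests back with its roller at crop (545,175), and the wheel has not moved. Next is the +x side of peg_a.

```bash
python3 -m pendant '[[[1,0.8,-4,0,0,0,0],[1,0.8,-4,0,0,0,0],[1,0.8,-4,0,0,0,0],[1,0.8,-4,0,0,0,0],[1,0.9,-3.8,0,0,0,0]]]' | grep -E "pos|force"
python3 -m pendant '[[[1,0,0,0,0,0,0],[1,0,0,3.2,0,0,0],[1,0,0,3.2,0,0,0],[1,0,0,3,0,0,0],[1,0,0,3,0,0,0]]]'| grep -E "pos|force"
cat > pegs.py <<'E'
from h import *
def pegs(show=None):
    im,d,p=shot('top'); s=robot.observe()
    R,G,B=[im[:,:,i].astype(int) for i in range(3)]
    m=((R>90)&(G>70)&(B<60)); m[:135]=0;m[280:]=0;m[:,:175]=0;m[:,345:]=0
    n,l,st,cc=cv2.connectedComponentsWithStats(m.astype(np.uint8))
    for i in range(1,n):
        if st[i,4]>5:
            v,u=np.nonzero(l==i); P=unproj(p,u.astype(float),v.astype(float),d[v,u]); P=P[P[:,2]>.095]
            if len(P)<4: continue
            w=base(P.mean(0)); print('peg',w.round(1),'r',np.hypot(*w).round(1),'ang',np.degrees(np.arctan2(w[1],w[0])).round(2),len(P))
    print('tcp',base(s['tcp_pos']).round(1),s['tcp_pos'][2].round(4),'F',s['force'].round(1),'t',s['time'])
    if show: cv2.imwrite(show,cv2.resize(im[135:280,175:345,::-1],None,fx=4.5,fy=4))
import sys
pegs(sys.argv[1] if len(sys.argv)>1 else None)
E
python3 pegs.py
```

```text
tcp_pos: [0.5519, 0.1032, 0.2182]
force: [0.6, 0.0, -0.7]
finger_force: 0.0
tcp_pos: [0.5521, 0.1007, 0.0933]
force: [0.6, -0.3, 0.5]
finger_force: 0.0
peg [ 71.  -38.2] r 80.7 ang -28.29 29
tcp [23.7 75.6] 0.0886 F [-1.1 -0.9 -3.4] t 6.3
```

```bash
python3 -m pendant '[[[1,-0.5,0,0,0,0,0],[1,-0.5,0,0,0,0,0],[1,-0.5,0,0,0,0,0],[1,-0.5,0,0,0,0,0],[1,-0.5,0,0,0,0,0]]]' | grep -E "pos|force"
python3 -m pendant '[[[1,-0.4,0,0,0,0,0],[1,-0.4,0,0,0,0,0],[1,-0.3,0,0,0,0,0],[1,0,0,0,0,0,0],[1,0,0,0,0,0,0]]]'| grep -E "pos|force"
python3 pegs.py
```

```text
tcp_pos: [0.5295, 0.0975, 0.0967]
force: [5.1, -2.6, 1.2]
finger_force: 1.9
tcp_pos: [0.5169, 0.0962, 0.095]
force: [1.2, 0.1, 1.2]
finger_force: 0.5
peg [ 80.7 -12.8] r 81.7 ang -9.04 23
tcp [-9.  77.4] 0.0949 F [ 0.8 -0.   0.6] t 7.35
```

```bash
python3 -m pendant '[[[1,-0.4,0,0,0,0,0],[1,-0.4,0,0,0,0,0],[1,-0.4,0,0,0,0,0],[1,0,0,0,0,0,0],[1,0,0,0,0,0,0]]]'| grep -E "pos|force"
python3 pegs.py
```

```text
tcp_pos: [0.5058, 0.094, 0.0952]
force: [2.1, -1.7, 0.9]
finger_force: 1.1
peg [82.4 -0.8] r 82.4 ang -0.58 16
peg [-40.2 -68.4] r 79.3 ang -120.4 26
tcp [-20.3  77.1] 0.0952 F [ 2.5 -2.  -0.5] t 7.9
```

```bash
python3 -m pendant '[[[1,-0.15,0,0,0,0,0],[1,0,0,0,0,0,0],[1,0,0,0,0,0,0],[1,0.5,0,0,0,0,0],[1,1.5,0,0,0,0,0]]]'| grep -E "pos|force"
python3 -m pendant '[[[1,0.5,0,0,0,0,0],[1,0,0,-3.5,0,0,0],[1,0,0,-4,0,0,0],[1,0,0,-4,0,0,0],[1,0,0,-4,0,0,0]]]'| grep -E "pos|force"
python3 -m pendant '[[[1,4,0,0,0,0,0],[1,4,0,0,0,0,0],[1,4,0,0,0,0,0],[1,4,0,0,0,0,0],[1,0,0,0,0,0,0]]]'| grep -E "pos|force"
python3 pegs.py pics/top2.png
```

```text
tcp_pos: [0.5223, 0.0973, 0.0948]
force: [0.9, 0.0, -0.3]
finger_force: 0.0
tcp_pos: [0.5279, 0.0983, 0.2513]
force: [1.2, -0.9, 0.6]
finger_force: 0.0
tcp_pos: [0.6892, 0.1251, 0.2474]
force: [-0.9, -0.4, -0.7]
finger_force: 0.0
tcp [163.8  77.5] 0.2478 F [ 0.2  0.6 -0.3] t 9.45
```

View pics/top2.png

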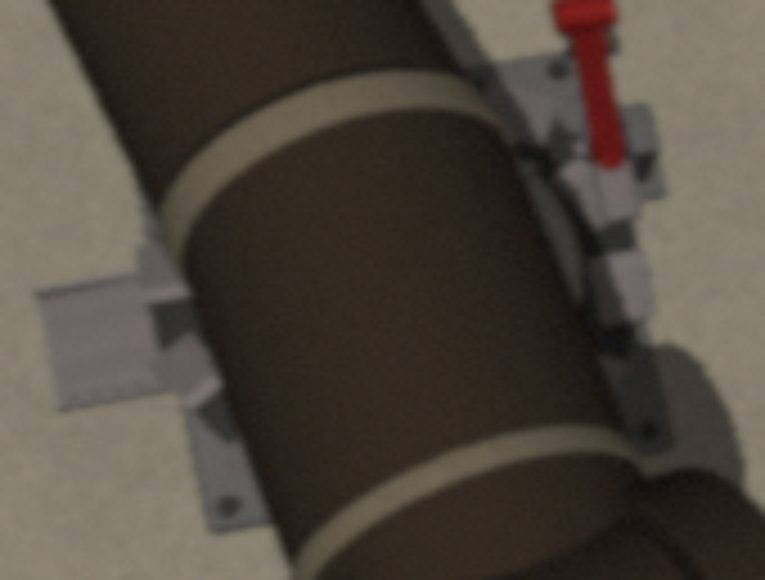

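The arm hides the wheel here. The pawl is still back, with its roller at crop (585,15). I'll move to the far side of the roller and measure again.

```bash
python3 -m pendant '[[[1,-0.3,4,0,0,0,0],[1,-0.3,4,0,0,0,0],[1,-0.3,4,0,0,0,0],[1,-0.3,4,0,0,0,0],[1,-0.4,3.8,0,0,0,0]]]' | grep -E "pos|force"
python3 -m pendant '[[[1,0,0,0,0,0,0],[1,0,0,0,0,0,0]]]'| grep -E "pos|force"
python3 pegs.py pics/top3.png; python3 -c "
from h import *
im,d,p=shot('side'); cv2.imwrite('pics/side4.png',cv2.resize(im[150:290,190:360,::-1],None,fx=4,fy=4))"
```

```text
tcp_pos: [0.7024, -0.0749, 0.2504]
force: [0.3, -0.3, -0.1]
finger_force: 0.0
tcp_pos: [0.7025, -0.0746, 0.2502]
force: [0.5, -0.2, -0.2]
finger_force: 0.0
peg [80.5  1.2] r 80.5 ang 0.85 27
peg [-40.1 -68.1] r 79.0 ang -120.45 16
peg [-41.9  67.6] r 79.6 ang 121.77 14
tcp [ 146.3 -120.1] 0.2503 F [-0.   0.9  0.6] t 10.2
```

View pics/side4.png

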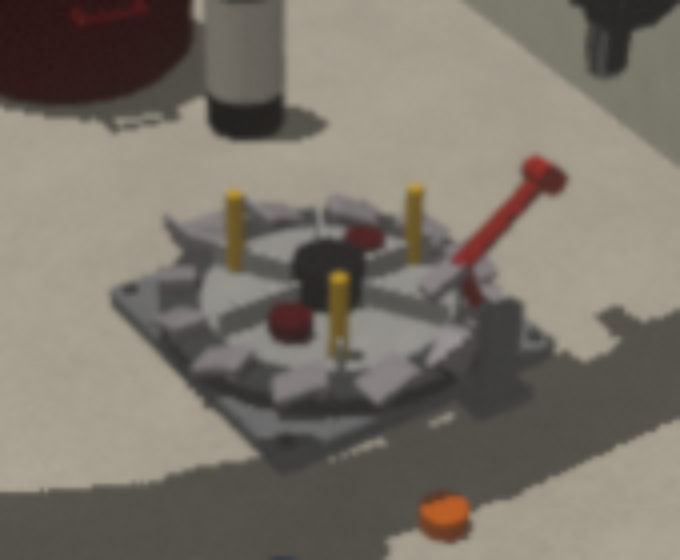

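The wheel has turned about 29.4 to 30.7°, which is one notch. Both pucks are still in their pockets (crop (365,237) and (290,322)), and the pawl is back. Now the pawl gets tipped forward again.

```bash
python3 -m pendant '[[[1,0,0,3,0,0,0],[1,0,0,3,0,0,0],[1,0,0,2.7,0,0,0],[1,0,0,0,0,0,0],[1,-1,0,0,0,0,0]]]' | grep -E "pos|force"
python3 -m pendant '[[[1,-0.6,0,0,0,0,0],[1,-0.6,0,0,0,0,0],[1,-0.6,0,0,0,0,0],[1,-0.6,0,0,0,0,0],[1,-0.6,0,0,0,0,0]]]'| grep -E "pos|force"
python3 -m pendant '[[[1,-0.6,0,0,0,0,0],[1,-0.6,0,0,0,0,0],[1,-0.6,0,0,0,0,0],[1,-0.6,0,0,0,0,0],[1,-0.6,0,0,0,0,0]]]'| grep -E "pos|force"
python3 -m pendant '[[[1,-0.5,0,0,0,0,0],[1,0,0,0,0,0,0],[1,0,0,0,0,0,0]]]'| grep -E "pos|force"
python3 pegs.py pics/top4.png; python3 -c "
from h import *
im,d,p=shot('side'); cv2.imwrite('pics/side5.png',cv2.resize(im[150:290,190:360,::-1],None,fx=4,fy=4))"
```

```text
tcp_pos: [0.6941, -0.0731, 0.1635]
force: [0.9, 0.2, 1.3]
finger_force: 0.0
tcp_pos: [0.6639, -0.0805, 0.1638]
force: [0.5, 0.3, 1.3]
finger_force: 0.2
tcp_pos: [0.6341, -0.0853, 0.1632]
force: [-0.0, -0.3, 0.8]
finger_force: 0.0
tcp_pos: [0.6298, -0.0861, 0.1634]
force: [0.4, -0.5, -0.4]
finger_force: 0.0
peg [80.4  1.3] r 80.4 ang 0.91 29
peg [-40.2 -67.6] r 78.7 ang -120.73 18
peg [-41.6  67.7] r 79.4 ang 121.61 14
tcp [  72.3 -121.2] 0.1634 F [-0.1  1.  -0.3] t 12.1
```

View pics/side5.png

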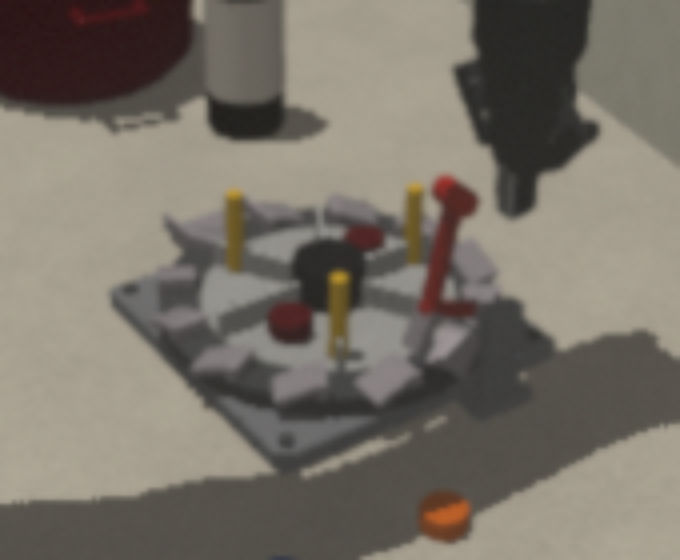

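The roller is at crop (455,195), whereas before the job it was at about (412,240). The pawl is either still falling or caught, so I'll back off, wait, and measure the roller.

```bash
python3 -m pendant '[[[1,1,0,0,0,0,0],[1,1,0,0,0,0,0],[1,0,0,0,0,0,0],[1,0,0,0,0,0,0],[1,0,0,0,0,0,0]]]'| grep -E "pos|force"
cat > rol.py <<'E'
from h import *
im,d,p=shot('top'); R,G=im[:,:,0].astype(int),im[:,:,1].astype(int)
m=(R>60)&(R>2.2*G); m[:120]=0;m[240:]=0;m[:,:290]=0;m[:,340:]=0
v,u=np.nonzero(m); P=unproj(p,u.astype(float),v.astype(float),d[v,u])
Q=np.array([[*base(q),q[2]*1000] for q in P]); Q=Q[(Q[:,2]<210)&(Q[:,2]>60)]
print(len(Q)); o=Q[Q[:,1]<-120]; print('roller outer mean',o.mean(0).round(1),o.min(0).round(1),o.max(0).round(1))
im,d,p=shot('side'); cv2.imwrite('pics/side_%d.png'%int(robot.observe()['time']*100),cv2.resize(im[150:290,190:360,::-1],None,fx=4,fy=4))
a=cv2.imread('pics/side0.png').astype(int)
for I,n in ((im.astype(int),'now'),(a[:,:,::-1],'start')):
    m=(I[:,:,0]>90)&(I[:,:,0]>2.5*I[:,:,1]); m[:185]=0;m[235:]=0;m[:,:275]=0;m[:,345:]=0
    v,u=np.nonzero(m); print(n,len(u),u.mean() if len(u) else 0,v.mean() if len(u) else 0,u.min() if len(u) else 0,v.min() if len(u) else 0)
E
python3 rol.py; python3 pegs.py
```

```text
tcp_pos: [0.6493, -0.0827, 0.163]
force: [-0.3, -1.2, 0.9]
finger_force: 0.0
125
roller outer mean [ -12.8 -120.5  164.1] [ -12.8 -120.5  164.1] [ -12.8 -120.5  164.1]
now 33 295.54545454545456 215.63636363636363 288 204
start 36 292.8611111111111 209.41666666666666 288 204
peg [80.7  1.2] r 80.7 ang 0.87 28
peg [-40.1 -67.6] r 78.7 ang -120.68 18
peg [-41.8  67.4] r 79.3 ang 121.81 13
tcp [  91.8 -121.3] 0.1633 F [0.1 0.8 0.2] t 12.8
```

```bash
python3 -m pendant '[[[1,3,0,0,0,0,0],[1,2,0,-3,0,0,0],[1,0,0,-4,0,0,0],[1,0,0,-2,0,0,0],[1,0,0,0,0,0,0]]]'| grep -E "pos|force"
sed -i 's/^print(len(Q)).*/t=Q[Q[:,2]>145]; print(len(t),t.mean(0),t.min(0),t.max(0))/; s#side_%d.png.%int(robot.observe()\[.time.\]\*100)#final.png'"'"'#' rol.py; python3 rol.py; python3 pegs.py
```

```text
tcp_pos: [0.7004, -0.0744, 0.2575]
force: [0.9, -0.2, -0.2]
finger_force: 0.0
79 [ -14.18956402 -110.04999449  163.92112412] [ -22.18015723 -120.05756163  152.9930584 ] [  -3.64609871 -101.34646789  168.49534599]
now 30 295.06666666666666 215.1 288 204
start 36 292.8611111111111 209.41666666666666 288 204
peg [80.5  1.2] r 80.6 ang 0.88 28
peg [-39.8 -68. ] r 78.8 ang -120.37 18
peg [-41.3  68. ] r 79.6 ang 121.27 16
tcp [ 141.4 -121.3] 0.2524 F [ 0.2 -0.2  0.7] t 13.45
```

View pics/final.png

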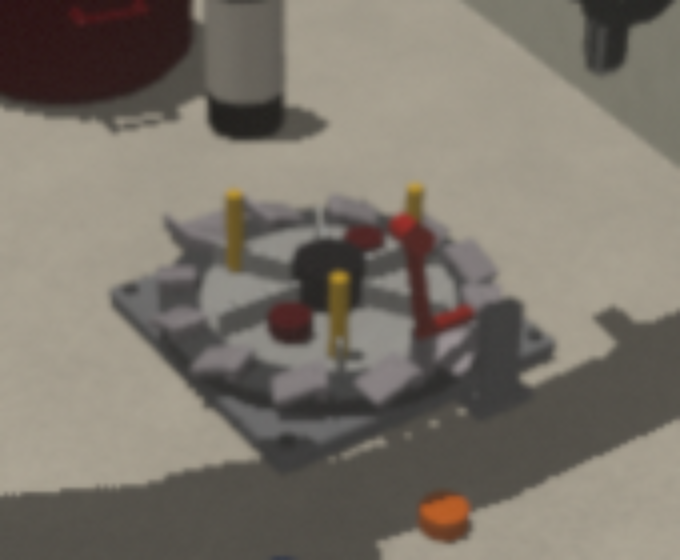

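The pawl is fully down: its roller at crop (410,232) matches the starting spot (base x −14 mm, top at 164 mm). The wheel is one notch back, the pucks are in their pockets and nothing is being touched.

```bash
python3 -c "
from workcell import robot
print(robot.sign_off())"
```

```text
the job is handed in; nothing more can be done
None
```

I handed the job in at about 13.5 s: the pawl was tipped back, the wheel pushed back one notch (about 30° measured), and the pawl dropped back to its starting down position, with nothing gripped and both pucks still in their pockets.

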